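# Find the full tin of rack screws

## Robot

A 7-joint arm with a two-finger parallel gripper is mounted at the origin on the work surface. World frame = base frame: x ahead of the robot, y to its left, z up, the work surface at z = 0. Lengths are in m, angles in rad, forces in N, time in s.
With the tool pointing down it reaches from about 0.4 to 0.85 m from the base axis. Payload 6.9 kg.
Tool frame: the origin (TCP) lies at the very end of the fingers, on their centre line; the grasp point (between the pads) lies 19 mm behind it (manip.grip_depth is the distance from the TCP to the grasp point, in m); z points along the fingers, y is the line along which they close (so a half turn about z gives the same grasp; the last joint's range is limited). The gripper opens to 85 mm and grips with 20 to 120 N. Pads are 22 mm wide; open, the fingers measure 114 mm over their backs; the gripper's body (76 mm by 85 mm) begins 54 mm behind the grasp point. The pads swing forward as they close: fully open they stand 13 mm farther back than shut.
Start: joints at [-1.218, 0.507, -0.238, 1.5, 0.126, 1.149, -0.155], TCP at [0.153, 0.606, 0.195] pointing down, gripper open.
Joint ranges: [-3.08, 3.08], [-0.24, 2.05], [-1.43, 1.35], [0, 2.5], [-1.52, 4.66], [0.17, 1.96], [-2.89, 2.89]. Speed limits (rad/s): [2.39, 2.39, 3.14, 3.14, 3.14, 3.14, 3.14].

## Interface

Orientations are given as a rotation vector (axis times angle).
In Python, from plant import manip, let_go, close, get_image, job gives the robot as it stands. Calls block until the motion is done:
- manip.reach(position, orientation): joint-space move of the TCP to a pose.
- manip.move_straight(position, v=0.15, rotation=None, max_force=None): straight line of the TCP; rotation=None keeps the orientation; v is the mean speed in m/s. With max_force (N) it stops when the force on the tool has changed by that much, and returns True; else False.
- manip.move_j(angles): joint-space move.
- let_go() and close(): open the fingers fully, or close them until they stop; the grip force is fixed at half the most.
- manip.hold(seconds).
- manip.ik(position, orientation): joint angles nearest the present ones, or None.
- get_image(name): name is "scene" or "side" or "wrist"; returns a dict with "img" (480x640x3 uint8, blue, green, red), "K" (3x3 intrinsics, pixels), "extrinsics" (4x4, takes a point from world to camera coordinates). Camera axes: x right, y down, z forward; pixel columns grow to the right and rows downward; lengths in m; the calibration is good to about 2 mm. A picture is of the moment at which its call begins. There is no depth.
A pose or a line that the arm cannot do raises manip.IKError and nothing moves.
- job.hand_in(): hands the job in; it is judged then, once.
Readings, each from a call of its own:
- manip.read_time_s(): time.
- manip.read_q(): joint angles.
- manip.read_joint_vel(): joint speeds.
- manip.read_tau(): joint torques, N m.
- manip.read_tcp_pos(): TCP position.
- manip.read_eef_rot(): TCP orientation.
- manip.read_contact_force(): force on the tool from outside, world axes, zero at the start.
- manip.read_wrist_torque(): the same for the moment, N m.
- manip.read_gripper_width(): finger opening in m.
- manip.read_grasp_force(): force on a finger pad.
Only numpy, scipy, OpenCV 4.12 (cv2) and the standard library are available. Lean on these libraries where they do the work, as an engineer would, in place of code of your own. Each camera call takes 0.05 s, during which the arm holds its last target. There are 200 camera calls.

## Task

Pull the rack's sliding shelf all the way out by its yellow handle bar, then heft the three identical tins on it one at a time, from the robot's left to its right: lift each clear of the shelf for a second to feel its weight, and set it back standing on the shelf if you do not keep it. Finish with the heaviest tin held up in the gripper, upright, still, and well over 10 cm above the shelf, still gripping it when the program ends, with the other two standing on the pulled-out shelf. Do not drop or tip over any tin, and leave the blue bin, the screwdriver and the yellow roll alone.

Things in the scene. Friction and masses are not known exactly. Their poses are not given: they have to be found in the camera images.
- rack: fixed bench rack 470 mm wide (y), 220 deep, 182 high; origin bottom middle of its front face, on the bench; x points into the rack, away from the robot; yaw within 0.15 rad. A network switch is its roof, 138 to 182 mm up, flush with the front. Below it runs the sliding shelf: aluminium tray 400 mm wide, 305 deep, floor 30 mm above the bench, 10 mm rims at sides and back.
- shelf (a joint): how far the sliding shelf is pulled out, along the rack's -x (towards the robot): 0 fully in, 0.18 m fully out at its stop; starts at 0 to 0.02. It takes about 3 N to move and stays where it is left. When fully out the tins stand (their centres) 105 to 145 mm in front of the overhang.
- shelf_bar (a point): middle of the yellow handle bar that stands on the shelf's front edge: a round horizontal bar 12 mm thick, 120 mm long along the rack's y, its axis 45 mm above the shelf floor (75 mm above the bench), on two legs at its ends; free below. With the shelf in it is 70 mm in front of the overhang; it moves with the shelf.
- tin_left: closed round steel tin, one of three alike: 56 mm across, 78 tall, blue lid, yellow band; origin at the centre of its underside, z up. Starts on the shelf under the switch, left in the row as the robot sees it (left is +y); centres 90 to 130 mm apart. Contents shift 2 mm inside. One of the three, any of them, weighs 0.64 to 0.76 kg in all, the other two 0.27 to 0.43 kg.
- tin_middle: closed round steel tin, one of three alike: 56 mm across, 78 tall, blue lid, yellow band; origin at the centre of its underside, z up. Starts on the shelf under the switch, middle in the row as the robot sees it (left is +y); centres 90 to 130 mm apart. Contents shift 2 mm inside. One of the three, any of them, weighs 0.64 to 0.76 kg in all, the other two 0.27 to 0.43 kg.
- tin_right: closed round steel tin, one of three alike: 56 mm across, 78 tall, blue lid, yellow band; origin at the centre of its underside, z up. Starts on the shelf under the switch, right in the row as the robot sees it (left is +y); centres 90 to 130 mm apart. Contents shift 2 mm inside. One of the three, any of them, weighs 0.64 to 0.76 kg in all, the other two 0.27 to 0.43 kg.
- bin: loose open blue plastic bin 100 x 140 x 60 mm on the bench to the robot's left, a bystander; origin at the centre of its underside
- driver: loose screwdriver lying on the bench to the robot's right, a bystander; origin near its middle
- roll: loose yellow ring-shaped roll, 70 mm across, 20 mm high, lying in the blue bin, a bystander; origin at the centre of its underside

How it is judged:
On the way, in this order (a step that is already met when the one before it is completed fails the run):
1. the shelf is pulled out (at least 160 of 180 mm) with all three tins standing on it (value of joint shelf above 0.16 m and z of each of tin_left, tin_middle, tin_right in the frame of rack below 0.036 m and angle between each of tin_left, tin_middle, tin_right's own z axis and vertical below 0.1 rad and contact force between each of tin_left, tin_middle, tin_right and rack above 1 N and contact force between the fingers and tin_left below 0.1 N and contact force between the fingers and tin_middle below 0.1 N and contact force between the fingers and tin_right below 0.1 N), for 0.2 s.
2. the left tin is lifted clear of the shelf (at least 12 mm) in the gripper for 0.3 s, the other two standing on the shelf (z of tin_left in the frame of rack above 0.042 m and contact force between tin_left and rack below 0.1 N and contact force between the fingers and tin_left above 1 N and z of each of tin_middle, tin_right in the frame of rack below 0.036 m and angle between each of tin_middle, tin_right's own z axis and vertical below 0.1 rad and contact force between each of tin_middle, tin_right and rack above 1 N and contact force between the fingers and tin_middle below 0.1 N and contact force between the fingers and tin_right below 0.1 N), for 0.3 s.
3. the middle tin is lifted clear of the shelf (at least 12 mm) in the gripper for 0.3 s, the other two standing on the shelf (z of tin_middle in the frame of rack above 0.042 m and contact force between tin_middle and rack below 0.1 N and contact force between the fingers and tin_middle above 1 N and z of each of tin_left, tin_right in the frame of rack below 0.036 m and angle between each of tin_left, tin_right's own z axis and vertical below 0.1 rad and contact force between each of tin_left, tin_right and rack above 1 N and contact force between the fingers and tin_left below 0.1 N and contact force between the fingers and tin_right below 0.1 N), for 0.3 s.
4. the right tin is lifted clear of the shelf (at least 12 mm) in the gripper for 0.3 s, the other two standing on the shelf (z of tin_right in the frame of rack above 0.042 m and contact force between tin_right and rack below 0.1 N and contact force between the fingers and tin_right above 1 N and z of each of tin_left, tin_middle in the frame of rack below 0.036 m and angle between each of tin_left, tin_middle's own z axis and vertical below 0.1 rad and contact force between each of tin_left, tin_middle and rack above 1 N and contact force between the fingers and tin_left below 0.1 N and contact force between the fingers and tin_middle below 0.1 N), for 0.3 s.
At the end, for the whole second after the job is handed in: The heaviest tin is gripped, upright within 0.25 rad, slower than 50 mm/s, its underside 100 mm or more above the shelf, touching only the fingers. The other two stand upright (0.1 rad) and untouched on the shelf, each pressing on it with 1 to 5.2 N. The shelf is out 150 mm or more (value of joint shelf above 0.15 m and ((z of tin_left in the frame of rack above 0.13 m and contact force between tin_left and rack below 0.1 N and contact force between the fingers and tin_left above 1 N and angle between tin_left's own z axis and vertical below 0.25 rad and linear speed of tin_left below 0.05 m/s and z of each of tin_middle, tin_right in the frame of rack below 0.036 m and angle between each of tin_middle, tin_right's own z axis and vertical below 0.1 rad and contact force between tin_middle and rack between 1 and 5.2 N and contact force between each of the fingers, tin_left and tin_middle below 0.1 N and contact force between tin_right and rack between 1 and 5.2 N and contact force between each of the fingers, tin_left and tin_right below 0.1 N and contact force between tin_left and bin below 0.1 N and contact force between tin_left and driver below 0.1 N and contact force between tin_left and roll below 0.1 N) or (z of tin_middle in the frame of rack above 0.13 m and contact force between tin_middle and rack below 0.1 N and contact force between the fingers and tin_middle above 1 N and angle between tin_middle's own z axis and vertical below 0.25 rad and linear speed of tin_middle below 0.05 m/s and z of each of tin_left, tin_right in the frame of rack below 0.036 m and angle between each of tin_left, tin_right's own z axis and vertical below 0.1 rad and contact force between tin_left and rack between 1 and 5.2 N and contact force between each of the fingers, tin_middle and tin_left below 0.1 N and contact force between tin_right and rack between 1 and 5.2 N and contact force between each of the fingers, tin_middle and tin_right below 0.1 N and contact force between tin_middle and bin below 0.1 N and contact force between tin_middle and driver below 0.1 N and contact force between tin_middle and roll below 0.1 N) or (z of tin_right in the frame of rack above 0.13 m and contact force between tin_right and rack below 0.1 N and contact force between the fingers and tin_right above 1 N and angle between tin_right's own z axis and vertical below 0.25 rad and linear speed of tin_right below 0.05 m/s and z of each of tin_left, tin_middle in the frame of rack below 0.036 m and angle between each of tin_left, tin_middle's own z axis and vertical below 0.1 rad and contact force between tin_left and rack between 1 and 5.2 N and contact force between each of the fingers, tin_right and tin_left below 0.1 N and contact force between tin_middle and rack between 1 and 5.2 N and contact force between each of the fingers, tin_right and tin_middle below 0.1 N and contact force between tin_right and bin below 0.1 N and contact force between tin_right and driver below 0.1 N and contact force between tin_right and roll below 0.1 N))); the arm keeps its last pose, push and grip.
It fails at once if a tin is tipped over (more than 0.6 rad) (angle between any of tin_left, tin_middle, tin_right's own z axis and vertical above 0.6 rad).
It fails at once if a tin is dropped or flung (faster than 1 m/s) (linear speed of any of tin_left, tin_middle, tin_right above 1 m/s).
It fails at once if the bin, the screwdriver or the roll is moved more than 30 mm (distance of any of bin, driver, roll from where it was at the start of the episode above 0.03 m).
It also fails if it takes over 72 s, if anything falls off the work surface, if the arm or the gripper's body presses on something with over 40 N, if the wrist force passes 120 N, or if a joint passes its speed limit or range.

## Working session

There is one attempt and no reset: what is moved stays moved. The work goes in short steps, each a Python script; the robot and the scene stay as the last script left them, time stands still between calls to the robot, and variables do not carry over. Pictures are saved under pics/ and viewed, at most 10 in all, crops included, and the job is handed in when it is done.

```bash
ls; mkdir -p pics
python3 - <<'E'
from plant import manip, get_image
import cv2, numpy as np
for n in ("scene","side"):
    d=get_image(n); cv2.imwrite(f"pics/{n}0.png",d["img"])
    T=d["extrinsics"]; print(n,d["K"].tolist(),(-T[:3,:3].T@T[:3,3]).round(3),T[2,:3].round(3))
print(manip.read_time_s(),manip.read_eef_rot(),manip.read_gripper_width(), manip.grip_depth)
E
```

```text
pics
scene [[497.5090556105646, 0.0, 317.8409086682451], [0.0, 497.5090556105646, 245.8824268910362], [0.0, 0.0, 1.0]] [ 0.494 -0.472  1.481] [ 0.072  0.331 -0.941]
side [[506.48852447187215, 0.0, 313.54809908515125], [0.0, 506.48852447187215, 238.85557432206696], [0.0, 0.0, 1.0]] [0.279 0.226 1.23 ] [ 0.268 -0.184 -0.946]
0.1 [-3.86562761e-01 -3.11756974e+00  2.48812831e-03] 0.08587161146161344 0.0187
```

View pics/scene0.png

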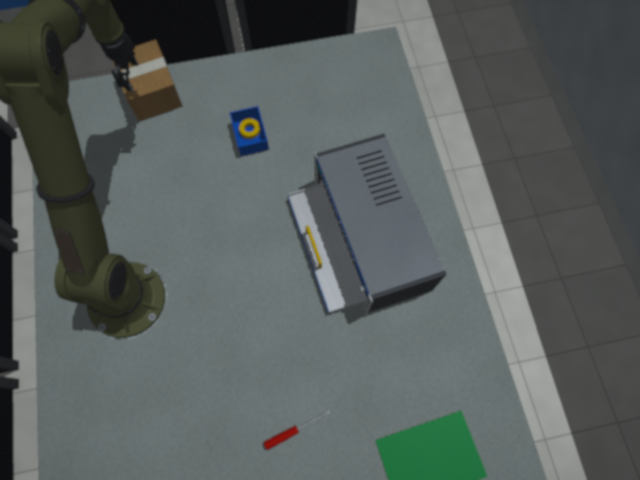

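View pics/side0.png

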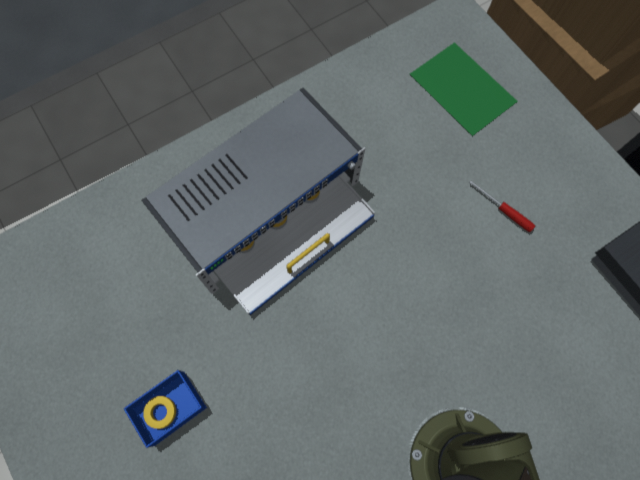

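Both views show the shelf almost closed. The yellow bar is at about (308,228)-(320,267) in scene and (289,268)-(327,238) in side. The roof front edge runs (317,155)-(369,295) in scene and (203,272)-(361,151) in side. I'll measure both next.

```bash
cat > h.py <<'E'
import numpy as np, cv2
from scipy.spatial.transform import Rotation as R
from plant import manip, let_go, close, get_image, job
def ray(d,uv):
    T=d["extrinsics"]; c=-T[:3,:3].T@T[:3,3]
    v=T[:3,:3].T@np.linalg.solve(d["K"],[uv[0],uv[1],1]); return c,v/np.linalg.norm(v)
def onplane(d,uv,z):
    c,v=ray(d,uv); return c+v*(z-c[2])/v[2]
def tri(d1,p1,d2,p2):
    c1,v1=ray(d1,p1); c2,v2=ray(d2,p2)
    s=np.linalg.lstsq(np.c_[v1,-v2],c2-c1,rcond=None)[0]
    a,b=c1+s[0]*v1,c2+s[1]*v2; return (a+b)/2,np.linalg.norm(a-b)
def mask(d,lo,hi): return cv2.inRange(cv2.cvtColor(d["img"],cv2.COLOR_BGR2HSV),lo,hi)
def rot(yaw,flip=1):   # tool down, fingers closing along rack x
    y=flip*np.array([np.cos(yaw),np.sin(yaw),0]); z=np.array([0,0,-1.])
    return R.from_matrix(np.c_[np.cross(y,z),y,z]).as_rotvec()
E
python3 - <<'E'
from h import *
D={n:get_image(n) for n in("scene","side")}
C={}
for n,d in D.items():
    m=mask(d,(18,120,100),(35,255,255)); cs,_=cv2.findContours(m,0,1)
    for c in cs:
        if cv2.contourArea(c)<20: continue
        r=cv2.minAreaRect(c); b=cv2.boxPoints(r); p=onplane(d,r[0],.078)
        e=b-np.roll(b,1,0); i=np.argmax(np.linalg.norm(e,axis=1))
        m1=(b[i]+b[i-3])/2; m2=(b[i-1]+b[i-2])/2
        q=[onplane(d,x,.078) for x in (m1,m2)]
        print(n,np.round(r[0],1),np.round(r[1],1),p.round(3),"ends",np.round(m1),np.round(m2),[a.round(3) for a in q],np.linalg.norm(q[0]-q[1]).round(3))
a,b=D["scene"],D["side"]
for p,q in (((317,155),(203,272)),((369,295),(361,151))):
    print(tri(a,p,b,q),onplane(a,p,.182),onplane(b,q,.182))
x=cv2.resize(a["img"][120:330,270:460],None,fx=4,fy=4)[:600]; 
s=np.zeros((600,800,3),np.uint8)
l=cv2.resize(a["img"][130:330,280:413],(400,600),interpolation=2); r=cv2.resize(b["img"][80:330,190:390],(400,500),interpolation=2)
s[:,:400]=l; s[:500,400:]=r; cv2.imwrite("pics/crop1.png",s)
E
```

```text
scene [313.5 245. ] [40.1  3. ] [0.589 0.028 0.078] ends [306. 226.] [321. 264.] [array([0.58 , 0.092, 0.078]), array([ 0.597, -0.034,  0.078])] 0.127
scene [249.5 127. ] [18. 19.] [0.467 0.474 0.078] ends [259. 127.] [240. 127.] [array([0.498, 0.468, 0.078]), array([0.437, 0.481, 0.078])] 0.062
scene [144.  51.] [12. 16.] [0.157 0.855 0.078] ends [152.  51.] [136.  51.] [array([0.184, 0.849, 0.078]), array([0.13 , 0.86 , 0.078])] 0.056
side [159. 412.] [32. 30.] [0.455 0.496 0.078] ends [159. 396.] [159. 428.] [array([0.485, 0.48 , 0.078]), array([0.427, 0.51 , 0.078])] 0.065
side [307.6 250.7] [ 3.8 52.6] [0.588 0.031 0.078] ends [328. 234.] [287. 267.] [array([ 0.596, -0.033,  0.078]), array([0.58 , 0.094, 0.078])] 0.128
(array([0.64524012, 0.2638648 , 0.18357164]), np.float64(0.009741346088569088)) [0.64987483 0.26742391 0.182     ] [0.64099238 0.26207263 0.182     ]
(array([ 0.69451955, -0.18258966,  0.1937149 ]), np.float64(0.0038793268432082335)) [ 0.69819493 -0.1791702   0.182     ] [ 0.69726036 -0.18773452  0.182     ]
```

View pics/crop1.png

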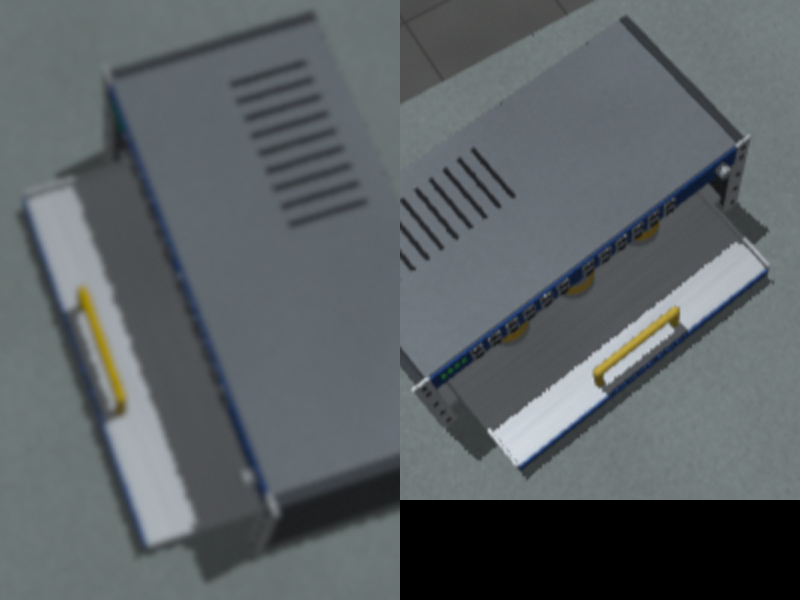

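The crops show the bar standing clear of the overhang, with the three tins just under the switch. Bar centre is (0.588, 0.030) in both views and its measured length is about right. Yaw is about 0.125 (bar 0.127, roof edge 0.115). The overhang is 83 mm behind the bar, so the shelf starts near 13 mm. Next I check IK and grip.

Run:
```python
from h import *
yaw=.125; ux=np.array([np.cos(yaw),np.sin(yaw),0]); b=np.array([.588,.030,.056])
for f in (1,-1):
    for p in (b+[0,0,.15],b,b-.175*ux,b-.09*ux): 
        q=manip.ik(p,rot(yaw,f)); print(f,p.round(3),None if q is None else np.round(q,2))
p0=manip.read_tcp_pos()
manip.move_straight([p0[0],p0[1],.30],v=.2)
for f in (1,-1):
    q=manip.ik(b+[0,0,.2],rot(yaw,f)); print(f,None if q is None else np.round(q-manip.read_q(),2))
```

```text
1 [0.588 0.03  0.206] [-0.33  0.46  0.37  1.59 -0.18  1.13  0.21]
1 [0.588 0.03  0.056] [-0.26  0.6   0.26  1.78 -0.21  0.78  0.24]
1 [0.414 0.008 0.056] [-0.27  0.4   0.26  2.22 -0.19  0.55  0.26]
1 [0.499 0.019 0.056] [-0.25  0.49  0.23  2.01 -0.18  0.65  0.23]
-1 [0.588 0.03  0.206] [-0.71  0.68  1.15  1.59 -0.64  1.3  -2.48]
-1 [0.588 0.03  0.056] [ 0.25  0.64 -0.55  1.77  0.43  0.85  2.77]
-1 [0.414 0.008 0.056] [ 0.25  0.41 -0.45  2.21  0.32  0.58  2.83]
-1 [0.499 0.019 0.056] [ 0.26  0.52 -0.51  2.01  0.38  0.71  2.78]
1 [ 0.88 -0.03  0.63  0.19 -0.27 -0.15  0.33]
-1 [ 0.51  0.17  1.39  0.2  -0.68 -0.01 -2.41]
```

Run:
```python
from h import *
yaw=.125; b=np.array([.588,.030,.056])
manip.reach(b+[0,0,.16],rot(yaw)); print(manip.read_tcp_pos())
print(manip.move_straight(b,v=.1,max_force=12), manip.read_tcp_pos())
close(); print(manip.read_gripper_width(),manip.read_grasp_force(),manip.read_contact_force(),manip.read_time_s())
d=get_image("side"); cv2.imwrite("pics/grip.png",d["img"][80:330,140:440])
```

```text
[0.58803851 0.03146999 0.21596761]
False [0.58843618 0.030015   0.056564  ]
0.00010400248697828 0.0 [-0.15144403 -0.49816139  0.15624453] 5.9667
```

View pics/grip.png

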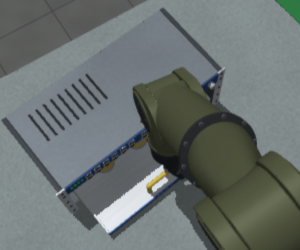

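The fingers shut on nothing, and one end of the bar shows in side at about (155,185) of the crop. I'll check with the other cameras.

Run:
```python
from h import *
print(R.from_rotvec(manip.read_eef_rot()).as_matrix().round(2))
s=np.zeros((480,800,3),np.uint8)
d=get_image("scene"); s[:,:400]=cv2.resize(d["img"][160:310,270:395],(400,480),interpolation=2)
d=get_image("wrist"); s[:300,400:]=cv2.resize(d["img"],(400,300)); cv2.imwrite("pics/miss.png",s)
```

```text
[[-0.12  0.99 -0.  ]
 [ 0.99  0.12 -0.  ]
 [-0.   -0.   -1.  ]]
```

View pics/miss.png

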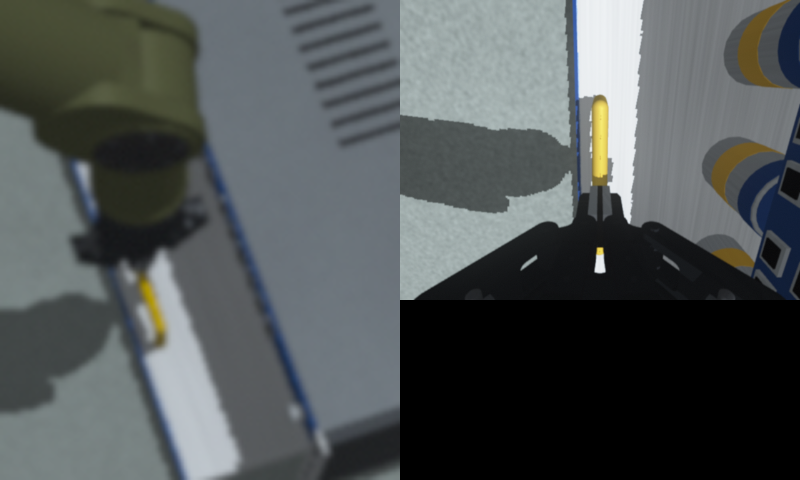

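The wrist view shows the fingertips level with the bar and a bar-wide gap between them at about (600,205). That suggests the bar is between the pads and the reading is suspect, so I'll read again.

Run:
```python
from h import *
for i in range(3): print(manip.read_gripper_width(),manip.read_grasp_force(),manip.read_contact_force().round(2)); manip.hold(.2)
close(); print(manip.read_gripper_width(),manip.read_grasp_force(),manip.read_time_s())
d=get_image("wrist"); cv2.imwrite("pics/w2.png",d["img"][120:480,150:500])
```

```text
-1.8234495726798236e-05 0.0 [-0.33  0.16  0.21]
0.00045209635970698325 0.0 [-0.38  0.56  0.41]
-0.00026303626673716455 0.0 [ 0.77 -0.02 -0.02]
0.0003383036079371973 0.0 6.9333
```

View pics/w2.png

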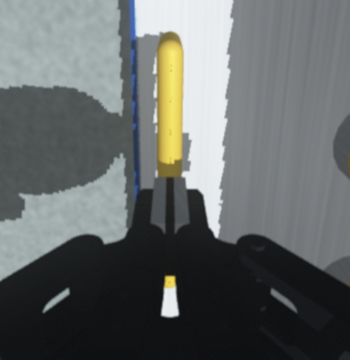

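The fingers really are shut, and they occlude the bar, so they may be above it. I'll project the TCP and the bar into the wrist camera to check heights.

Run:
```python
from h import *
d=get_image("wrist"); T=d["extrinsics"]; K=d["K"]
c=-T[:3,:3].T@T[:3,3]; print("cam",c.round(3),"axis",T[2,:3].round(2),"tcp",manip.read_tcp_pos().round(3))
def pr(p): q=K@(T[:3,:3]@p+T[:3,3]); return (q[:2]/q[2]).round(1)
t=manip.read_tcp_pos(); print("tcp px",pr(t),"grasp",pr(t+[0,0,.019]))
m=mask(d,(18,120,100),(35,255,255)); m[:, :280]=0; m[:,360:]=0
for v in (160,190,220,250,270): 
    u=np.flatnonzero(m[v]); 
    if len(u):
        for z in (.03,.075): print(v,u.min(),u.max(),z,onplane(d,(u.mean(),v),z).round(3), np.linalg.norm(onplane(d,(u.min()-.5,v),z)-onplane(d,(u.max()+.5,v),z)).round(4))
y=np.flatnonzero(m.any(1)); print(y.min(),onplane(d,(320,y.min()),.075))
```

```text
cam [0.578 0.112 0.236] axis [ 0.04 -0.32 -0.95] tcp [0.588 0.03  0.056]
tcp px [319.3 280.7] grasp [319.3 296.9]
160 315 328 0.03 [0.582 0.091 0.03 ] 0.0078
160 315 328 0.075 [0.581 0.096 0.075] 0.0061
190 308 332 0.03 [0.583 0.074 0.03 ] 0.0143
190 308 332 0.075 [0.582 0.083 0.075] 0.0112
220 308 331 0.03 [0.585 0.057 0.03 ] 0.0141
220 308 331 0.075 [0.583 0.069 0.075] 0.011
250 308 331 0.03 [0.587 0.038 0.03 ] 0.0145
250 308 331 0.075 [0.585 0.054 0.075] 0.0113
270 308 331 0.03 [0.589 0.025 0.03 ] 0.0147
270 308 331 0.075 [0.586 0.044 0.075] 0.0115
154 [0.5797049  0.09824819 0.075     ]
```

The camera model agrees with the bar at z=0.075. However, the visible fingertips at row 300 imply a tip height near 0.08, not 0.056. I'll press down gently with the fingers shut to test it.

Run:
```python
from h import *
p=manip.read_tcp_pos()
print(manip.move_straight([p[0],p[1],.040],v=.02,max_force=5), manip.read_tcp_pos(), manip.read_contact_force(),manip.read_time_s())
```

```text
True [0.58822715 0.03008928 0.04432598] [-0.81804466  0.1129506   4.66194903] 7.6333
```

Run:
```python
from h import *
print(manip.read_wrist_torque(),manip.read_contact_force())
manip.move_straight([.588,.03,.13],v=.2); print(manip.read_wrist_torque(),manip.read_contact_force())
manip.move_straight([.48,.02,.05],v=.2)
print(manip.move_straight([.48,.02,-.06],v=.05,max_force=5), manip.read_tcp_pos(), manip.read_contact_force(),manip.read_time_s())
```

```text
[ 0.04880411 -0.01366997 -0.02925618] [-0.81804466  0.1129506   4.66194903]
[-0.00608888  0.0424731   0.01041661] [ 1.32326112 -0.43348257  0.59617489]
True [ 0.4799072   0.0200153  -0.03663987] [-1.48459827 -0.63710144 11.76433438] 10.6
```

The bench contact reads z = -0.0366 and the bar-top contact fits the same figure (0.0443 + 0.0366 = 0.081). So the real fingertips sit 36.6 mm above the reported TCP, and I'll apply that offset everywhere. Now I grip the bar and pull.

```bash
cat >> h.py <<'E'
DZ=np.array([0,0,-.0366])   # real fingertips are 36.6 mm above the reported TCP
yaw=.125; ux=np.array([np.cos(yaw),np.sin(yaw),0]); uy=np.array([-np.sin(yaw),np.cos(yaw),0])
def go(p,v=.15,f=None): return manip.move_straight(np.asarray(p,float)+DZ,v=v,max_force=f)
E
python3 - <<'E'
from h import *
b=np.array([.588,.030,.056])
for s in (.17,.18): print(manip.ik(b-s*ux+DZ,rot(yaw)) is not None)
go([.48,.02,.12],.2); let_go(); go(b+[0,0,.08],.2)
print(go(b,.1,12), manip.read_tcp_pos()-DZ)
close(); print(manip.read_gripper_width(),manip.read_grasp_force(),manip.read_contact_force().round(1),manip.read_time_s())
E
```

```text
True
True
False [0.58840616 0.02993154 0.05654208]
0.01015905437038002 58.41876268386841 [-0.3 -0.5  4.1] 14.4667
```

Run:
```python
from h import *
p=manip.read_tcp_pos()-DZ
r=go(p-.178*ux,.07,18); q=manip.read_tcp_pos()-DZ
print(r,(p-q)@ux,(p-q)@uy,manip.read_contact_force().round(1),manip.read_gripper_width(),manip.read_time_s())
let_go(); q=manip.read_tcp_pos()-DZ
go(q+[0,0,.08],.25)
q=q+[0,0,.08]; go(q+.0*ux+[0,0,.12],.3)
for n in("scene","side","wrist"): cv2.imwrite(f"pics/{n}_out.png",get_image(n)["img"])
print(manip.read_time_s())
```

```text
True 0.16485582053092337 -0.0010308099752573978 [ 1.   0.4 -0.6] 0.010138344659458903 16.55
18.4333
```

View pics/side_out.png

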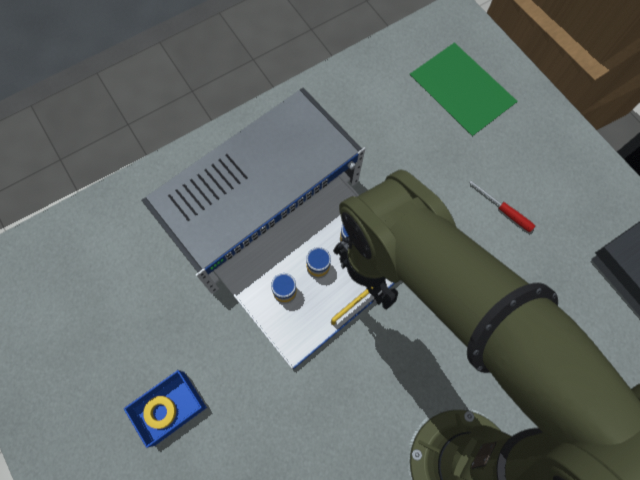

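The side picture shows the shelf out and the tins standing, with lids at (284,287) and (318,260). The third lid, near (345,232), is hidden by the hand. I'll measure the lids and check the shelf travel from the bar in all views.

```bash
cat >> h.py <<'E'
def lids(n,zlid=.108):
    d=get_image(n); out=[]
    m=mask(d,(105,110,50),(125,255,255)); m=cv2.morphologyEx(m,cv2.MORPH_OPEN,np.ones((3,3)))
    m=cv2.morphologyEx(m,cv2.MORPH_CLOSE,np.ones((5,5)))
    for c in cv2.findContours(m,0,1)[0]:
        if cv2.contourArea(c)<150: continue
        h=cv2.convexHull(c)[:,0]; P=np.array([onplane(d,p,zlid)[:2] for p in h],np.float32)
        (x,y),r=cv2.minEnclosingCircle(P); (w1,w2)=cv2.minAreaRect(P)[1]
        if .02<r<.04: out.append((np.round([x,y],4),round(r,4),round(min(w1,w2)/max(w1,w2),2),h.mean(0).round()))
    return out
E
python3 - <<'E'
from h import *
for n in("scene","side","wrist"):
    for o in lids(n): print(n,*o)
E
```

```text
scene [ 0.5668 -0.0799] 0.0231 0.99 [314. 278.]
scene [0.5507 0.0279] 0.0233 0.94 [301. 244.]
side [0.5423 0.1264] 0.0242 0.97 [283. 285.]
side [0.5511 0.0253] 0.0244 1.0 [317. 258.]
wrist [ 0.5728 -0.0731] 0.0217 0.37 [469. 326.]
wrist [0.5505 0.0269] 0.0245 0.99 [472. 224.]
wrist [0.5415 0.128 ] 0.0247 1.0 [496.  90.]
```

View pics/wrist_out.png

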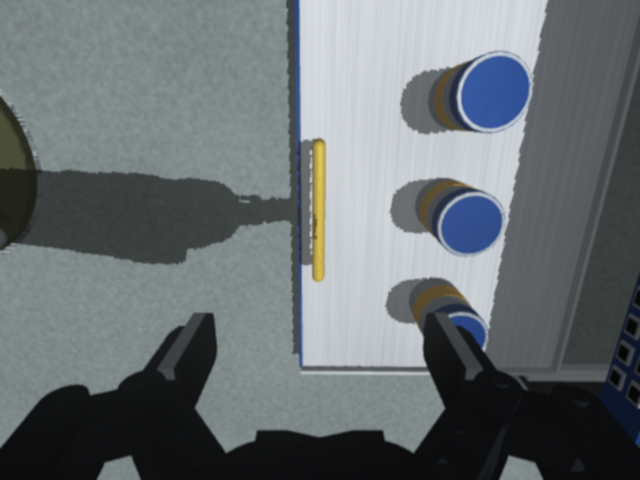

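The wrist picture shows the bar and all three lids, at (496,90), (472,224) and (469,326). The views agree within 3 mm: left (0.542,0.127), middle (0.551,0.027), right (0.567,-0.080), spaced 101 and 108 mm. Now I heft the left tin.

```bash
cat >> h.py <<'E'
TINS=dict(left=(.542,.127),middle=(.551,.0268),right=(.567,-.080))
ZG=.055
def fz(n=25):
    v=[]
    for _ in range(n): manip.hold(.02); v.append(manip.read_contact_force()[2])
    return np.mean(v),np.std(v)/n**.5
def pick(name,lift=.04):
    x,y=TINS[name]
    go([x,y,.145],.25); b=fz(15); hit=go([x,y,ZG],.1,10)
    if hit: print("blocked at",manip.read_tcp_pos()-DZ,manip.read_contact_force()); return None
    close(); w=manip.read_gripper_width(); g=manip.read_grasp_force()
    go([x,y,ZG+lift],.06); manip.hold(.3); a=fz(35)
    m=(b[0]-a[0])/9.81; print(name,"width",w,"grip",g,"w2",manip.read_gripper_width(),"mass",m,"+-",a[1]/9.81,"t",manip.read_time_s()); return m
def put(name):
    x,y=TINS[name]
    go([x,y,ZG+.006],.08); c=go([x,y,ZG-.003],.02,3); print("down",c,manip.read_tcp_pos()[2]-DZ[2])
    let_go(); go([x,y,.145],.2)
E
python3 - <<'E'
from h import *
pick("left")
cv2.imwrite("pics/heft.png",get_image("side")["img"][170:370,200:460])
E
```

```text
left width 0.055422579163017655 grip 63.01646836102009 w2 0.05518537793944026 mass 0.35161119829763515 +- 0.008882250723950501 t 22.9167
```

View pics/heft.png

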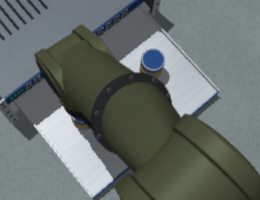

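The arm hides most of that picture, and only one standing lid shows, at (152,62). The left tin weighs 0.35 kg, so it is light. I'll put it back and heft the middle one.

Run:
```python
from h import *
put("left")
for o in lids("wrist"): print(*o)
m=pick("middle")
```

```text
down True 0.05598908161013879
[0.5505 0.0271] 0.0246 0.65 [314. 413.]
[0.5491 0.0438] 0.025 0.46 [316. 389.]
[0.5425 0.1278] 0.0247 1.0 [322. 276.]
middle width 0.05556610808235411 grip 62.89838567376137 w2 0.05566647017736045 mass 0.3739703176282648 +- 0.008499494078714124 t 28.9
```

The middle tin weighs 0.37 kg, also light, and the left one stands where it was. Next is the right tin, which should be the heavy one.

Run:
```python
from h import *
put("middle")
for o in lids("wrist"): print(*o)
m=pick("right")
if m and m>.55:
    x,y=TINS["right"]; go([x,y,ZG+.15],.06); manip.hold(.5)
    print(manip.read_gripper_width(),manip.read_tcp_pos()-DZ,manip.read_time_s())
for n in("scene","side","wrist"):
    for o in lids(n): print(n,*o)
    d=get_image(n)["img"]
    cv2.imwrite(f"pics/end_{n}.png",d)
a=cv2.imread("pics/end_scene.png")[160:340,260:420]; b=cv2.imread("pics/end_wrist.png")
cv2.imwrite("pics/end.png",np.hstack([cv2.resize(a,(320,360)),cv2.resize(b,(480,360))]))
```

```text
down True 0.05598878363206739
[ 0.5663 -0.0739] 0.0229 0.52 [320. 422.]
[ 0.5652 -0.0624] 0.0248 0.47 [328. 400.]
[0.5516 0.0268] 0.0247 1.0 [322. 283.]
[0.5432 0.1285] 0.0248 1.0 [333.  70.]
[0.4374 0.1139] 0.0307 0.03 [94. 71.]
right width 0.05567494581125439 grip 62.98834763467312 w2 0.055646546044156545 mass 0.6866957714981964 +- 0.010494126447524982 t 34.8667
0.05524827712829159 [ 0.5669954  -0.0799603   0.20501268] 37.35
side [0.545  0.1269] 0.0239 0.97 [282. 284.]
side [0.5532 0.0256] 0.0242 0.96 [317. 257.]
wrist [0.5519 0.0273] 0.0247 1.0 [313.  71.]
```

View pics/end.png

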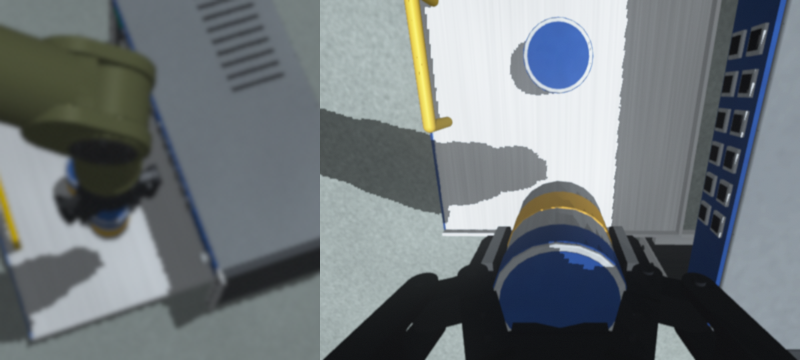

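The wrist half shows the right tin (0.69 kg) upright in the gripper and well above the shelf, with the middle tin standing at about (558,55). The side view measured the left and middle lids where they were set down. Handing in.

Run:
```python
from h import *
print(manip.read_grasp_force(),np.abs(manip.read_joint_vel()).max()); print(job.hand_in())
```

```text
64.68860305845737 0.001961938357263669
the job is handed in; nothing more can be done
None
```

I pulled the shelf out and hefted the tins left to right (about 0.35, 0.37 and 0.69 kg), then handed in with the right tin, the heaviest, held upright about 15 cm above the shelf and the other two standing on it; the hand-in call returned no verdict.

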